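# Rock the shipping bung out of a manifold block and stow it in the pop-out caddy

### The job

First press the button on top of the grey caddy so that its tray pops out; then rock the stuck black bung with the flat upright fin from side to side while lifting until it comes out of the metal block, without pulling the block off the cradle it stands on. Put the bung into the tray, let go of it, and push the tray home until it clicks and stays shut; leave the other things on the bench where they are.

Things in the scene. Friction and masses are not known exactly. Their poses are not given: they have to be found in the camera images.
- bung: Black tapered bung, 91 mm tall, 110-220 g, upright in the block's middle bore. Origin: centre of its lower end, z up. From there up: shank 32 mm across at the end, with two round ribs (45 mm across at 7-8 mm, 46 mm at 13-14 mm); neck 40 mm across at 17-24 mm; flange 64 mm across at 24-31 mm, resting on the block's top; flat fin at 31-91 mm, 46 mm wide along x, 16 mm thick along y.
- bung_grip (a point): Point on the bung's axis inside the fin, 71 mm above its lower end, 20 mm below the fin's top; the fin is pinched across y.
- bore_mouth (a point): Centre of the mouth of the middle bore (49 mm across, 34 mm deep) in the top of a metal block 160 x 90 x 62 mm; 72 mm above the bench. x along the block, y across it, z up. The fin starts with its flat faces towards +y and -y. A flat hexagonal plug, 30 mm across and 8 mm high, stands 58 mm either side of the bore along x.
- lip_left (a point): Hidden sprung lip at the bore's +y wall, 5 mm below the block's top, 20 mm from the bore's axis. It bears on the neck just above the ribs. A rib pulled up on this side pushes it back at about 20 N; once this side has risen about 6 mm it snaps in under the rib and carries it. The second rib follows 6 mm later.
- lip_right (a point): The same at the -y wall. A straight pull must beat both lips at once (about 45 N), more than the block's weight. Tipping the fin about 0.15 rad towards +y and -y in turn while lifting about 3.5 mm each time frees one side, one rib, at a time: two tips each way or more. After 13 to 18 mm of rise the bung is loose; after 24 mm it is clear of the bore.
- block (a joint): How far the 2 kg block has been lifted from its cradle, m; 0 when it stands on it. Hidden dowels 10 mm long locate it: it can only move straight up, starts to lift when the upward pull exceeds its weight of 20 N, and sinks back by itself.
- cradle: Steel plate 190 x 130 x 10 mm fixed on the bench, carrying the block; origin at the centre of its underside, x along the block's length, z up.
- caddy: Fixed grey housing, 170 mm deep (x), 160 mm wide (y), 125 mm high, open in front. Origin on the underside, 40 mm behind the open front face on the centre line; x points from the front to the back, so the tray comes out along -x, towards the robot. Inner height under the roof 109 mm.
- tray (a joint): How far the tray is out, m: 0 shut and latched, 0.11 fully out. A spring pushes it out (6 N when shut, 3 N when out); pushing home takes about 12 N at the end, and it can be pushed 4 mm past shut, to -0.004, where the latch has surely caught.
- tray_floor (a point): Point that moves with the tray, on the top of its floor (14 mm above the bench), 53 mm behind the rear side of its front panel (the middle of the part that is uncovered when fully out); axes as the caddy's. The uncovered part is 110 mm long and 128 mm wide inside; side walls reach 35 mm above the floor.
- tray_front (a point): Point on the outer face of the tray's steel front panel, centre line, 90 mm above the bench; moves with the tray; axes as the caddy's. The panel is 156 mm wide, 8 mm thick and reaches from 6 to 112 mm above the bench; push it high up, so that the hand stays above the 125 mm roof behind it.
- release_top (a point): Centre of the top of the square button (44 x 44 mm) on the caddy's roof, 142 mm above the bench when not pressed, 85 mm behind the open front face.
- release (a joint): How far the button is pressed down, m: 0 up, 0.008 fully down (about 5 N); the latch lets go at about 0.006. The button also dips as the tray is pushed home.
- pin_long: Bystander: zinc-plated steel shaft 150 mm long on a small yellow rest, lying. Origin under its middle.
- coupling: Bystander: steel pipe coupling, 48 mm across, 45 mm high, standing. Origin under its centre.
- round_bung: Bystander: smaller black bung with a round knob, 50 mm across, 46 mm high, standing. Origin under its centre.
- spanner: Bystander: spanner 170 mm long, lying.
- sleeve: Bystander: steel sleeve 60 mm across, 70 mm high, standing.
- hammer: Bystander: hammer, lying.
Things that resemble listed ones, but are neither listed nor needed, are in the scene too. What is shaped like the bung but brown or yellow is not meant.

How it is judged:
By the outcome, as a careful person would: the job done as asked, in the order asked, and still so for the second after the job is handed in, with the robot touching nothing.
It also fails if it takes over 72 s, if anything falls off the work surface, if the arm or the gripper's body presses on something with over 40 N, if the wrist force passes 120 N, or if a joint passes its speed limit or range.

### The arm

A 6-joint arm with a two-finger parallel gripper is mounted at the origin on the work surface. World frame = base frame: x ahead of the robot, y to its left, z up, the work surface at z = 0. Lengths are in mm, angles in degrees, forces in N, time in s.
With the tool pointing down it reaches from about 350 to 850 mm from the base axis. Payload 8.1 kg.
Tool frame: the origin (TCP) lies on the centre line of the jaws, within the pads' length; the fingertips stand 11 mm ahead of it and the grasp point (between the pads) lies 8 mm behind it; z points along the fingers, y is the direction in which the jaws open and shut (so a half turn about z gives the same grasp; the last joint's range is limited). The gripper opens to 85 mm and grips with 20 to 120 N. Pads are 22 mm wide; open, the fingers measure 114 mm over their backs; the gripper's body (76 mm by 85 mm) begins 54 mm behind the grasp point. The pads swing forward as they close: fully open they stand 13 mm farther back than shut.
Start: joints at [-78.919, 7.471, 85.268, -0, 87.261, -4.893], TCP at [165.142, -576.831, 242.292] pointing down, gripper open.
Joint ranges: [-169.43, 169.43], [-51.17, 129.36], [1.28, 143.12], [-76.62, 256.62], [0, 156.53], [-152.29, 152.29]. Speed limits (degrees/s): [136.94, 136.94, 159.86, 180, 180, 180].

### API

Orientations are given as [roll, pitch, yaw] about the fixed x, y, z axes, in that order (R = Rz(yaw) Ry(pitch) Rx(roll)).
In Python, from bench import telemetry, viewer, r gives the robot as it stands.
- The arm moves only by the shell command python3 -m inch 'ROWS' [FORCE]. ROWS is JSON, a list of rows, each a list of 3 entries, a list of its own where there are three numbers: the shift along the tool's x, y, z in cm, then the turn, a rotation vector about the tool's x, y, z in rad, then the opening, from 0 (shut) to 1 (fully open). A call has 1 to 20 rows; each row is the pose to reach, as a shift and turn from the pose commanded when the call began, along the tool's axes at that moment; what a row does not reach only later rows make up. A row lasts 1/10 s, in which the tool goes at most 50 mm and 8.59 degrees, less where a joint would pass 70% of its speed; a pose out of reach is approached as far as the arm can. A call with a gripper value outside its range is refused whole. The fingers move at their own pace and stop on an object; FORCE is the grip in N (left out, the last holds). Time passes only in rows, so rows that repeat a pose let the fingers close. It gives the time, the measured TCP pose, the force and the opening at its end, in the units of the state.
- telemetry.sense(): the state, without advancing time (a new reading comes with each control period).
- viewer.snapshot(name): name is "scene" or "top"; returns the picture (420x560x3 uint8, red, green, blue); there is no depth.
- viewer.camera_model(name): a dict with "fx", "fy", "cx", "cy" (pixels), "cam_to_world" (4x4, takes a point from camera to world coordinates). Camera axes: x right, y down, z forward; pixel columns grow to the right and rows downward; lengths in mm; the calibration is good to about 2 mm. A picture is of the moment at which its call begins. camera_model takes no time and is no camera call.
- r.hand_in(): hands the job in, once; it reports no verdict.
The state is a dict: "time": time; "joint_pos": joint angles; "qd": joint speeds; "joint_efforts": joint torques, N m; "tool_pos": TCP position; "tcp_rot": TCP orientation; "ft_force": force on the tool from outside, world axes, zero at the start; "wrist_torque": the same for the moment, N m; "finger_gap": finger opening in mm.
Only numpy, scipy, OpenCV 4.12 (cv2) and the standard library are available. Lean on these libraries where they do the work, as an engineer would, in place of code of your own. Each camera call takes 0.05 s, during which the arm holds its last target.

## Working session

There is one attempt and no reset: what is moved stays moved. The work goes in short steps, Python scripts to look and compute and a shell command to move; the robot and the scene stay as the last step left them, time stands still between calls to the robot, and variables do not carry over. Pictures are saved under pics/ and viewed, and the job is handed in when it is done.

```bash
ls; mkdir -p pics; python3 - <<'E'
from bench import telemetry, viewer, r
import cv2,json
print(telemetry.sense())
for n in("scene","top"):
    im=viewer.snapshot(n); cv2.imwrite(f"pics/{n}0.png",im[:,:,::-1])
    print(n,viewer.camera_model(n))
E
```

```text
pics
{'time': 0.0, 'joint_pos': array([-7.89192766e+01,  7.51474459e+00,  8.53294128e+01,  1.20584384e-03,
        8.72628300e+01, -4.89365393e+00]), 'qd': array([-0.02381817,  0.01167426,  0.00710241, -0.01239944, -0.01116802,
        0.00415965]), 'joint_efforts': array([ 6.80405219e-05, -5.69397604e+01, -5.00550199e+01, -4.39451560e-04,
        1.46280380e-02,  1.00730340e-04]), 'tool_pos': array([ 165.04367875, -576.29612495,  241.24693836]), 'tcp_rot': array([-1.79893505e+02, -1.03266929e-02,  1.59743090e+01]), 'ft_force': array([ 0.0197327 ,  0.18872655, -0.26166323]), 'wrist_torque': array([-0.00300045,  0.023353  ,  0.06398239]), 'finger_gap': 85.66106258259218}
scene {'fx': 521.7602697338215, 'fy': 521.7602697338215, 'cx': 281.1034886701464, 'cy': 213.28089540032073, 'cam_to_world': array([[-4.53308848e-01,  6.94415487e-01, -5.58836487e-01,
         1.37242703e+03],
       [ 8.91222386e-01,  3.42347953e-01, -2.97524011e-01,
         4.00681459e+02],
       [-1.52887530e-02, -6.32917855e-01, -7.74067984e-01,
         1.22762963e+03],
       [ 0.00000000e+00,  0.00000000e+00,  0.00000000e+00,
         1.00000000e+00]])}
top {'fx': 445.57975824664356, 'fy': 445.57975824664356, 'cx': 277.0654645968607, 'cy': 208.1360284880988, 'cam_to_world': array([[ 2.84396292e-02, -9.96362286e-01,  8.03329503e-02,
         4.22900163e+02],
       [-9.99341674e-01, -3.01514621e-02, -2.01769385e-02,
         5.68505397e+00],
       [ 2.25256965e-02, -7.97062404e-02, -9.96563851e-01,
         1.52811484e+03],
       [ 0.00000000e+00,  0.00000000e+00,  0.00000000e+00,
         1.00000000e+00]])}
```

View pics/scene0.png

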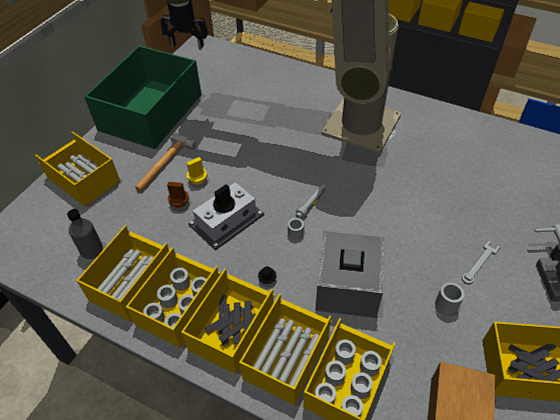

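View pics/top0.png

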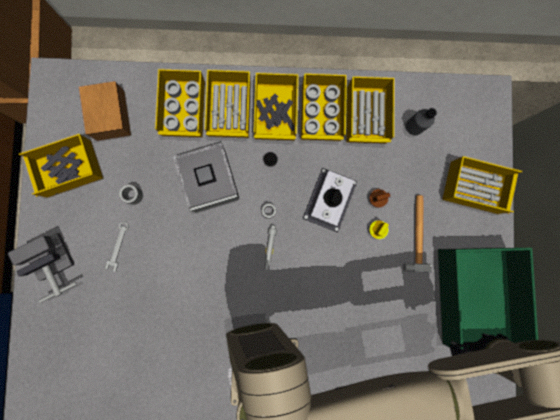

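The scene picture shows the block with the black bung at about (225,200) and the caddy at (350,270). In the top picture the block is at (333,197) and the caddy at (206,175). I'll zoom in on both.

```bash
cat > h.py <<'E'
import numpy as np,cv2
from bench import telemetry, viewer, r
from scipy.spatial.transform import Rotation as R
C={n:viewer.camera_model(n) for n in("scene","top")}
def ray(n,u,v):
    c=C[n];T=np.array(c["cam_to_world"]);d=T[:3,:3]@np.array([(u-c["cx"])/c["fx"],(v-c["cy"])/c["fy"],1]);return T[:3,3],d
def onz(n,u,v,z):
    o,d=ray(n,u,v);return (o+d*(z-o[2])/d[2])
def proj(n,p):
    c=C[n];T=np.array(c["cam_to_world"]);q=T[:3,:3].T@(np.array(p)-T[:3,3]);return np.array([c["fx"]*q[0]/q[2]+c["cx"],c["fy"]*q[1]/q[2]+c["cy"]])
def crop(n,name,x0,y0,w,h,s):
    im=viewer.snapshot(n)[:,:,::-1];cv2.imwrite(f"pics/{name}_raw.png",im)
    cv2.imwrite(f"pics/{name}.png",cv2.resize(im[y0:y0+h,x0:x0+w],None,fx=s,fy=s,interpolation=cv2.INTER_CUBIC))
def state():
    s=telemetry.sense();print("t",round(s["time"],2),"p",np.round(s["tool_pos"],1),"rpy",np.round(s["tcp_rot"],2),"F",np.round(s["ft_force"],1),"M",np.round(s["wrist_torque"],2),"gap",round(s["finger_gap"],1),"q",np.round(s["joint_pos"],1));return s
E
python3 - <<'E'
import cv2
a=cv2.imread("pics/top0.png");b=cv2.imread("pics/scene0.png")
f=lambda i,x,y,w,h,s,n:cv2.imwrite(f"pics/{n}.png",cv2.resize(i[y:y+h,x:x+w],None,fx=s,fy=s,interpolation=cv2.INTER_CUBIC))
f(a,170,130,200,110,4,"ct");f(b,180,170,210,150,3.8,"cs")
E
```

```text
(no output)
```

View pics/ct.png

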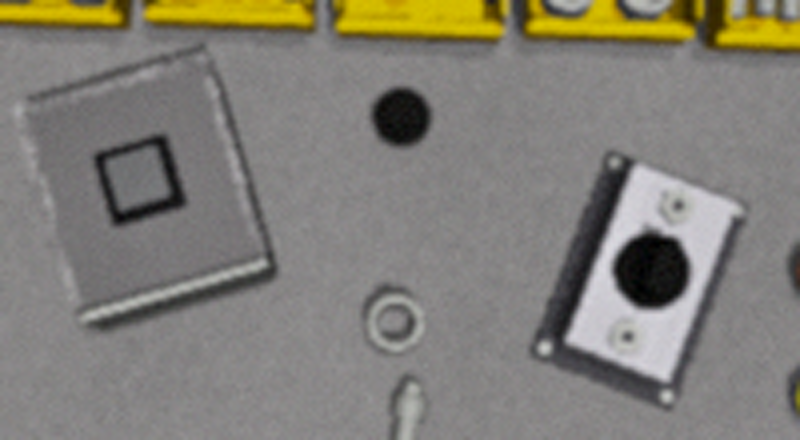

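View pics/cs.png

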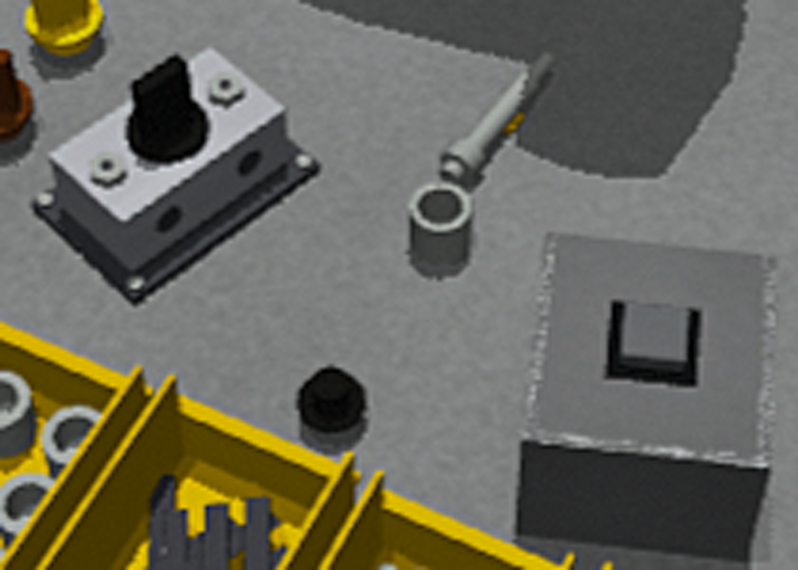

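```bash
python3 - <<'E'
from h import *
a=cv2.imread("pics/top0.png");b=cv2.imread("pics/scene0.png")
P=lambda x,y:(x/4+170-.375,y/4+130-.375)
S=lambda x,y:(x/3.8+180-.37,y/3.8+170-.37)
p1=onz("top",*P(677,206),80);p2=onz("top",*P(627,336),80)
q1=onz("scene",*S(227,90),80);q2=onz("scene",*S(108,169),80)
for x,y in((p1,p2),(q1,q2)):
    d=x-y;print(x,y,"mid",(x+y)/2,np.linalg.norm(d),np.degrees(np.arctan2(d[1],d[0])))
# bung black mask
g=a.max(2)
m=((g<50)*255).astype(np.uint8);m[:,:318]=0;m[:,350:]=0;m[:180]=0;m[215:]=0
n,l,st,ce=cv2.connectedComponentsWithStats(m)
i=1+st[1:,4].argmax();print("bung",ce[i],st[i],onz("top",*ce[i],79))
# block top corners (top)
for c in [(630,157),(742,203),(680,382),(567,345)]: print("blk",onz("top",*P(*c),72))
print("button top",onz("top",*P(143,179),142))
for c in [(96,155),(163,137),(184,207),(115,223)]: print("bcor",onz("top",*P(*c),142))
for c in [(22,104),(204,50),(266,262),(82,316)]: print("roof",onz("top",*P(*c),125))
print("button scene", onz("scene",*S(657,333),142))
for c in [(622,302),(692,305),(689,362),(622,360)]: print("bcorS",onz("scene",*S(*c),142))
for c in [(550,236),(770,257),(766,463),(524,440)]: print("roofS",onz("scene",*S(*c),125))
E
```

```text
[ 634.82411091 -224.25228617   80.        ] [ 526.52768549 -185.16382525   80.        ] mid [ 580.6758982  -204.70805571   80.        ] 115.13480592727406 -19.84651711017707
[ 530.58988471 -184.78916149   80.        ] [ 638.53695847 -225.55048699   80.        ] mid [ 584.56342159 -205.16982424   80.        ] 115.38655202459756 159.31322644190612
bung [332.53974895 197.09623431] [324 189  18  17 239] [ 581.51886355 -204.49253357   79.        ]
blk [ 675.64454911 -185.7961292    72.        ]
blk [ 640.20273687 -279.40354098   72.        ]
blk [ 490.61289208 -230.51404047   72.        ]
blk [ 518.22548757 -137.04451993   72.        ]
button top [633.78446264 204.91862185 142.        ]
bcor [651.55548331 242.34176824 142.        ]
bcor [667.48996447 190.67049606 142.        ]
bcor [612.732297   172.08295862 142.        ]
bcor [598.45643919 225.25747076 142.        ]
roof [693.31675864 305.45681292 125.        ]
roof [741.6214951  163.20583377 125.        ]
roof [573.32796929 107.82231849 125.        ]
roof [526.18828996 250.66390599 125.        ]
button scene [636.44235101 208.72410162 142.        ]
bcorS [623.52766071 178.40452532 142.        ]
bcorS [605.1165198  221.11024259 142.        ]
bcorS [648.45506873 235.9897828  142.        ]
bcorS [666.39771799 196.29266578 142.        ]
roofS [581.98467417 108.31779768 125.        ]
roofS [531.48129402 251.5884099  125.        ]
roofS [687.28406824 305.5396255  125.        ]
roofS [740.39591084 160.40593072 125.        ]
```

```bash
python3 -m inch '[[[3,-3,0],[0,0,0],0],[[66.7,-62.4,3],[0,0,-0.04],0],[[66.7,-62.4,3],[0,0,-0.04],0],[[66.7,-62.4,3],[0,0,-0.04],0],[[66.7,-62.4,3],[0,0,-0.04],0],[[66.7,-62.4,3],[0,0,-0.04],0],[[66.7,-62.4,3],[0,0,-0.04],0],[[66.7,-62.4,3],[0,0,-0.04],0],[[66.7,-62.4,3],[0,0,-0.04],0],[[66.7,-62.4,3],[0,0,-0.04],0],[[66.7,-62.4,3],[0,0,-0.04],0],[[66.7,-62.4,3],[0,0,-0.04],0],[[66.7,-62.4,3],[0,0,-0.04],0],[[66.7,-62.4,3],[0,0,-0.04],0],[[66.7,-62.4,3],[0,0,-0.04],0],[[66.7,-62.4,3],[0,0,-0.04],0],[[66.7,-62.4,3],[0,0,-0.04],0],[[66.7,-62.4,3],[0,0,-0.04],0],[[66.7,-62.4,3],[0,0,-0.04],0],[[66.7,-62.4,3],[0,0,-0.04],0]]'; python3 -c "
from h import *
state()"
```

```text
time: 2.1
tool_pos: [634.8, 209.7, 210.6]
tcp_rot: [-180.0, 0.1, 18.5]
ft_force: [0.8, -1.0, -0.3]
finger_gap: 0.0
t 2.1 p [634.8 209.7 210.6] rpy [-1.7995e+02  1.0000e-01  1.8450e+01] F [ 0.8 -1.  -0.3] M [-0.05  0.03  0.03] gap 0.0 q [13.9 19.  75.3  0.  85.8 85.4]
```

```bash
python3 -m inch '[[[0,0,3],[0,0,0],0],[[0,0,5],[0,0,0],0],[[0,0,5.5],[0,0,0],0],[[0,0,5.8],[0,0,0],0],[[0,0,6.1],[0,0,0],0],[[0,0,6.4],[0,0,0],0],[[0,0,6.5],[0,0,0],0]]'; python3 - <<'E'
from h import *
state()
crop("top","p1",130,120,240,140,3.3)
E
```

```text
time: 2.8
tool_pos: [635.3, 206.6, 148.3]
tcp_rot: [180.0, -0.1, 18.3]
ft_force: [-0.5, -1.0, 1.0]
finger_gap: -0.1
t 2.8 p [635.3 206.6 148.3] rpy [ 1.7999e+02 -1.1000e-01  1.8250e+01] F [-0.5 -1.   1. ] M [-0.02  0.03  0.01] gap -0.1 q [13.6 21.  79.4 -0.  79.5 85.4]
```

View pics/p1.png

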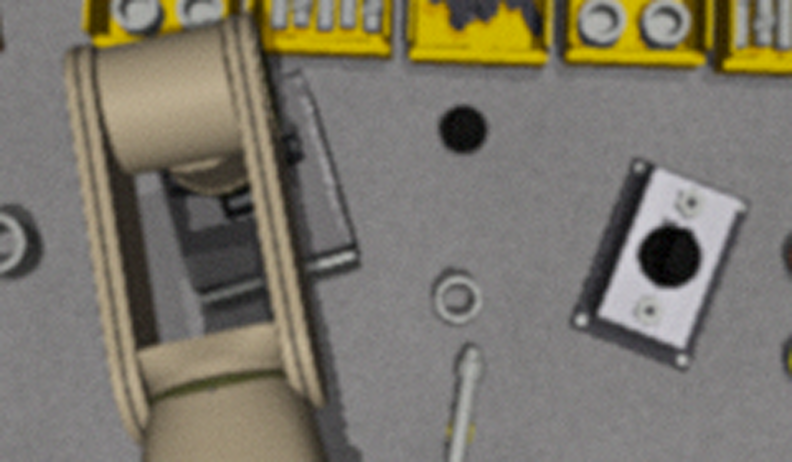

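The hand hides most of the caddy and the tray hasn't come out yet. I'll press deeper.

```bash
python3 -m inch '[[[0,0,0.2],[0,0,0],0],[[0,0,0.4],[0,0,0],0],[[0,0,0.5],[0,0,0],0]]'; python3 -m inch '[[[0,0,0.2],[0,0,0],0],[[0,0,0.3],[0,0,0],0]]'; python3 - <<'E'
from h import *
state()
crop("top","p2",130,120,240,140,3.3)
E
```

```text
time: 3.15
tool_pos: [635.5, 206.6, 144.8]
tcp_rot: [180.0, -0.1, 18.3]
ft_force: [-8.4, -4.5, 20.2]
finger_gap: 0.3
time: 3.35
tool_pos: [635.6, 206.7, 144.6]
tcp_rot: [180.0, -0.2, 18.3]
ft_force: [-17.1, -7.2, 36.0]
finger_gap: -0.3
t 3.35 p [635.6 206.7 144.6] rpy [179.96  -0.19  18.27] F [-17.1  -7.2  36. ] M [-1.11  2.94  0.05] gap -0.3 q [13.6 21.1 79.6 -0.  79.  85.4]
```

View pics/p2.png

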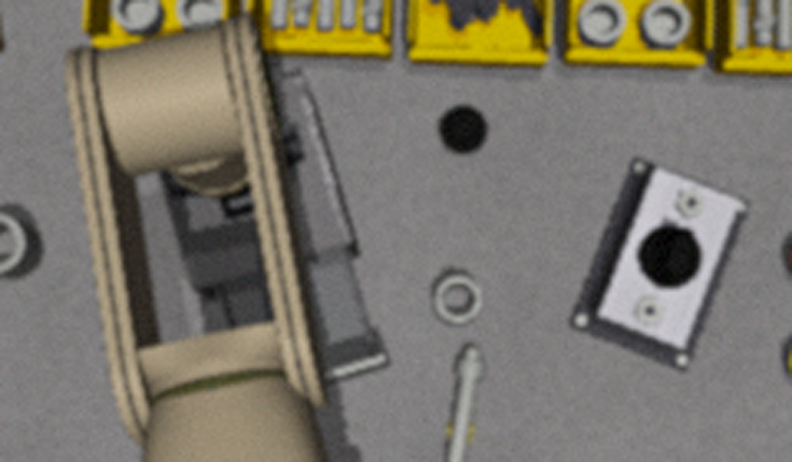

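The tray is out, with its front panel at about (357,367) in the crop. Next I'll lift and go to above the bung with the jaws open.

```bash
python3 -m inch '[[[0,0,-4],[0,0,0],0],[[0,0,-8],[0,0,0],0],[[0,3,-10.5],[0,0,0],1],[[-18,37.4,-10.5],[0,0,0.674],1],[[-18,37.4,-10.5],[0,0,0.674],1],[[-18,37.4,-10.5],[0,0,0.674],1],[[-18,37.4,-10.5],[0,0,0.674],1],[[-18,37.4,-10.5],[0,0,0.674],1],[[-18,37.4,-10.5],[0,0,0.674],1],[[-18,37.4,-10.5],[0,0,0.674],1],[[-18,37.4,-10.5],[0,0,0.674],1],[[-18,37.4,-10.5],[0,0,0.674],1],[[-18,37.4,-10.5],[0,0,0.674],1],[[-18,37.4,-9.5],[0,0,0.674],1],[[-18,37.4,-9.5],[0,0,0.674],1]]'; python3 - <<'E'
from h import *
state()
im=viewer.snapshot("top")[:,:,::-1];cv2.imwrite("pics/p3.png",im)
im=viewer.snapshot("scene")[:,:,::-1];cv2.imwrite("pics/s3.png",im)
cv2.imwrite("pics/s3c.png",cv2.resize(im[100:320,160:400],None,fx=3.3,fy=2.7))
E
```

```text
time: 4.9
tool_pos: [580.6, -203.1, 232.1]
tcp_rot: [-180.0, 0.2, -20.2]
ft_force: [-0.3, -0.4, -1.1]
finger_gap: 85.4
t 4.9 p [ 580.6 -203.1  232.1] rpy [-1.7997e+02  1.6000e-01 -2.0240e+01] F [-0.3 -0.4 -1.1] M [0.07 0.   0.02] gap 85.4 q [-24.1  10.2  83.3   0.   86.6  86.2]
```

View pics/p3.png

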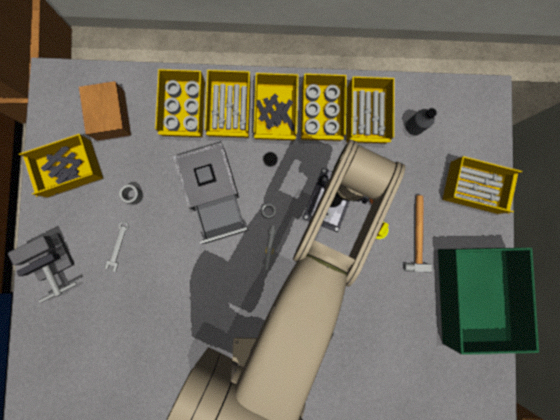

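View pics/s3c.png

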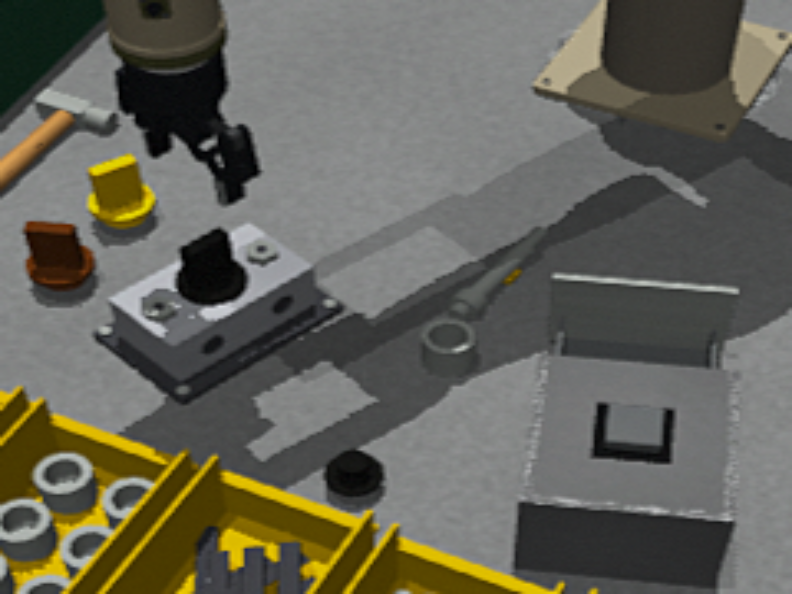

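The tray is fully out. In the top picture its panel is at about (222,235). The fingers straddle the fin. I'll check the fin's centre and then go down.

```bash
python3 - <<'E'
from h import *
print(proj("scene",[582.5,-205,139]),proj("scene",[582.5,-205,79]),onz("scene",222.5,190,139))
im=cv2.imread("pics/s3.png")[175:225,200:250]
cv2.imwrite("pics/fin.png",cv2.resize(im,None,fx=12,fy=12,interpolation=cv2.INTER_CUBIC))
# overlay predicted fin-top corners
z=np.zeros
big=cv2.imread("pics/fin.png");a=np.radians(-20.3);ex=np.array([np.cos(a),np.sin(a)]);ey=np.array([-ex[1],ex[0]])
for sx in(-23,23):
  for sy in(-8,8):
    p=np.array([582.5,-205])+sx*ex+sy*ey
    u=proj("scene",[*p,139]);cv2.circle(big,tuple(int(t) for t in ((u-[200,175])*12+6)),4,(0,0,255),-1)
big=cv2.convertScaleAbs(big,alpha=1.8,beta=20)
cv2.imwrite("pics/fin.png",big)
E
```

```text
[222.28560028 189.45109708] [224.41059811 203.2988329 ] [ 584.00977173 -203.39022829  139.        ]
```

View pics/fin.png

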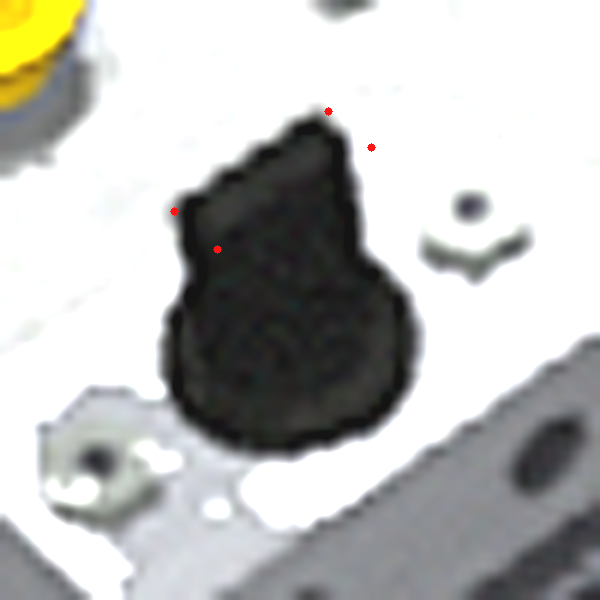

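The predicted fin corners agree with the picture to within about 2 mm, and the yaw matches. Descending.

```bash
python3 -m inch '[[[0.25,0.1,0],[0,0,0],1],[[0.25,0.1,4],[0,0,0],1],[[0.25,0.1,8],[0,0,0],1],[[0.25,0.1,11],[0,0,0],1],[[0.25,0.1,12],[0,0,0],1],[[0.25,0.1,12],[0,0,0],1],[[0.25,0.1,12],[0,0,0],1]]'; python3 - <<'E'
from h import *
state()
crop("scene","s4",190,130,80,110,5)
E
```

```text
time: 5.7
tool_pos: [584.1, -207.1, 116.3]
tcp_rot: [180.0, -0.1, -20.3]
ft_force: [0.1, -0.7, -0.6]
finger_gap: 85.6
t 5.7 p [ 584.1 -207.1  116.3] rpy [ 1.7999e+02 -1.4000e-01 -2.0340e+01] F [ 0.1 -0.7 -0.6] M [ 0.01 -0.04 -0.02] gap 85.6 q [-24.3  15.5  89.6   0.   74.7  86.1]
```

View pics/s4.png

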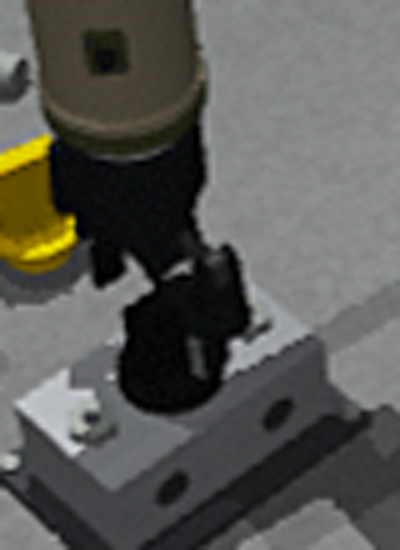

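```bash
python3 -m inch '[[[-0.15,-0.08,0.3],[0,0,0],1],[[-0.15,-0.08,0.5],[0,0,0],1],[[-0.15,-0.08,0.5],[0,0,0],0.4],[[-0.15,-0.08,0.5],[0,0,0],0.2],[[-0.15,-0.08,0.5],[0,0,0],0],[[-0.15,-0.08,0.5],[0,0,0],0],[[-0.15,-0.08,0.5],[0,0,0],0],[[-0.15,-0.08,0.5],[0,0,0],0],[[-0.15,-0.08,0.5],[0,0,0],0]]' 90; python3 - <<'E'
from h import *
state()
E
```

```text
time: 6.65
tool_pos: [581.7, -206.1, 109.5]
tcp_rot: [180.0, -0.0, -20.4]
ft_force: [-2.0, -4.0, 1.5]
finger_gap: 14.9
t 6.65 p [ 581.7 -206.1  109.5] rpy [ 1.7995e+02 -1.0000e-02 -2.0370e+01] F [-2.  -4.   1.5] M [-0.7   0.42  0.02] gap 14.9 q [-24.2  15.6  90.2  -0.   74.1  86.1]
```

```bash
cat >> h.py <<'E'
def rows(p0,h0,p1,h1,n=5,d=51):
    for k in range(1,n+1):
        p=p0+(p1-p0)*k/n;h=h0+(h1-h0)*k/n
        dy=d*(np.sin(p)-np.sin(p0));du=h-h0-d*(np.cos(p0)-np.cos(p))
        du=(h-d*(1-np.cos(p)))-(h0-d*(1-np.cos(p0)))
        print(f"y {(np.cos(p0)*dy-np.sin(p0)*du)/10:.2f} z {(-np.sin(p0)*dy-np.cos(p0)*du)/10:.2f} rot {p-p0:.3f}")
E
python3 -c "
from h import *
rows(0,0,-.08,1.8,4);print();rows(-.08,1.8,-.15,3.6,4)"
```

```text
y -0.10 z -0.04 rot -0.020
y -0.20 z -0.09 rot -0.040
y -0.31 z -0.13 rot -0.060
y -0.41 z -0.16 rot -0.080

y -0.09 z -0.04 rot -0.018
y -0.17 z -0.09 rot -0.035
y -0.26 z -0.13 rot -0.053
y -0.34 z -0.17 rot -0.070
```

```bash
python3 -m inch '[[[0,-0.1,-0.04],[-0.02,0,0],0],[[0,-0.2,-0.09],[-0.04,0,0],0],[[0,-0.31,-0.13],[-0.06,0,0],0],[[0,-0.41,-0.16],[-0.08,0,0],0]]'; python3 -c "
from h import *
state()"
```

```text
time: 7.05
tool_pos: [583.2, -202.5, 111.7]
tcp_rot: [175.2, -0.0, -20.4]
ft_force: [-4.7, -6.3, 5.4]
finger_gap: 15.0
t 7.05 p [ 583.2 -202.5  111.7] rpy [ 1.7524e+02 -4.0000e-02 -2.0370e+01] F [-4.7 -6.3  5.4] M [-0.99  0.82  0.09] gap 15.0 q [-21.2  15.8  89.9  -4.9  74.3  90.5]
```

```bash
python3 -m inch '[[[0,-0.09,-0.04],[-0.018,0,0],0],[[0,-0.17,-0.09],[-0.035,0,0],0],[[0,-0.26,-0.13],[-0.053,0,0],0],[[0,-0.34,-0.17],[-0.07,0,0],0],[[0,-0.34,-0.17],[-0.07,0,0],0]]'; python3 -c "
from h import *
state()
crop('scene','s5',190,130,80,110,5)
print();rows(-.15,3.6,-.15,5,3)"
```

```text
time: 7.55
tool_pos: [584.2, -199.8, 113.3]
tcp_rot: [171.1, -0.0, -20.4]
ft_force: [-5.8, -10.6, 5.5]
finger_gap: 15.2
t 7.55 p [ 584.2 -199.8  113.3] rpy [ 1.7115e+02 -4.0000e-02 -2.0360e+01] F [ -5.8 -10.6   5.5] M [-1.42  0.91 -0.  ] gap 15.2 q [-18.6  16.2  89.6  -9.2  74.7  94.2]

y 0.01 z -0.05 rot 0.000
y 0.01 z -0.09 rot 0.000
y 0.02 z -0.14 rot 0.000
```

View pics/s5.png

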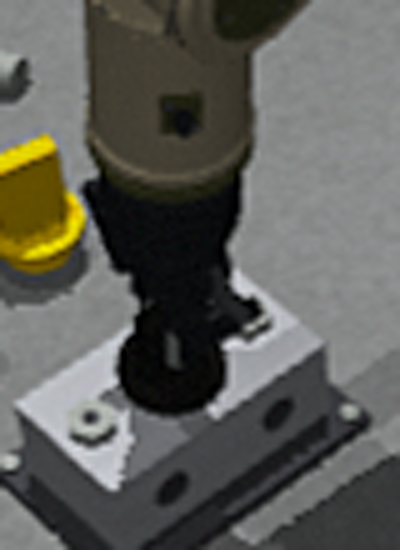

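```bash
python3 -m inch '[[[0,0.01,-0.05],[0,0,0],0],[[0,0.01,-0.1],[0,0,0],0]]'; python3 -c "
from h import *
state()
print();rows(-.15,4.6,-.03,5.6,4);print();rows(-.03,5.6,.1,7.8,5)"
```

```text
time: 7.8
tool_pos: [584.1, -199.8, 113.3]
tcp_rot: [171.2, -0.0, -20.4]
ft_force: [-0.9, -10.8, -3.6]
finger_gap: 14.7
t 7.8 p [ 584.1 -199.8  113.3] rpy [ 1.7122e+02 -2.0000e-02 -2.0390e+01] F [ -0.9 -10.8  -3.6] M [-1.41  0.05  0.13] gap 14.7 q [-18.6  16.2  89.6  -9.1  74.7  94.2]

y 0.16 z -0.02 rot 0.030
y 0.31 z -0.04 rot 0.060
y 0.47 z -0.05 rot 0.090
y 0.63 z -0.06 rot 0.120

y 0.13 z -0.04 rot 0.026
y 0.27 z -0.08 rot 0.052
y 0.40 z -0.12 rot 0.078
y 0.53 z -0.15 rot 0.104
y 0.67 z -0.18 rot 0.130
```

```bash
python3 -m inch '[[[0,0.16,-0.02],[0.03,0,0],0],[[0,0.31,-0.04],[0.06,0,0],0],[[0,0.47,-0.05],[0.09,0,0],0],[[0,0.63,-0.06],[0.12,0,0],0]]'; python3 -c "
from h import *
state()"
```

```text
time: 8.2
tool_pos: [581.3, -203.7, 111.7]
tcp_rot: [178.3, 0.1, -20.3]
ft_force: [5.9, -4.7, -19.9]
finger_gap: 15.0
t 8.2 p [ 581.3 -203.7  111.7] rpy [ 1.7829e+02  1.4000e-01 -2.0350e+01] F [  5.9  -4.7 -19.9] M [-1.2  -1.13 -0.  ] gap 15.0 q [-23.1  15.5  90.1  -1.8  74.4  87.7]
```

```bash
python3 -c "
from h import *
rows(-.03,5.6,-.15,4.2,4);print();rows(-.15,4.2,-.2,6,4)"
```

```text
y -0.15 z 0.04 rot -0.030
y -0.31 z 0.08 rot -0.060
y -0.46 z 0.13 rot -0.090
y -0.61 z 0.18 rot -0.120

y -0.06 z -0.04 rot -0.013
y -0.11 z -0.09 rot -0.025
y -0.17 z -0.13 rot -0.038
y -0.23 z -0.17 rot -0.050
```

```bash
python3 -m inch '[[[0,-0.15,0.04],[-0.03,0,0],0],[[0,-0.31,0.08],[-0.06,0,0],0],[[0,-0.46,0.13],[-0.09,0,0],0],[[0,-0.61,0.18],[-0.12,0,0],0]]';python3 -m inch '[[[0,-0.06,-0.04],[-0.013,0,0],0],[[0,-0.11,-0.09],[-0.025,0,0],0]]'; python3 -m inch '[[[0,-0.06,-0.04],[-0.013,0,0],0],[[0,-0.12,-0.08],[-0.025,0,0],0]]';python3 -c "
from h import *
state()
crop('scene','s6',190,130,80,110,5)"
```

```text
time: 8.6
tool_pos: [583.0, -199.4, 113.2]
tcp_rot: [171.1, 0.1, -20.4]
ft_force: [-13.1, -8.4, 10.9]
finger_gap: 14.9
time: 8.8
tool_pos: [583.3, -198.2, 113.8]
tcp_rot: [169.7, 0.2, -20.4]
ft_force: [-10.1, -8.1, 5.3]
finger_gap: 14.5
time: 9.0
tool_pos: [583.9, -197.0, 114.6]
tcp_rot: [168.3, 0.1, -20.4]
ft_force: [-8.2, -7.2, 6.5]
finger_gap: 14.7
t 9.0 p [ 583.9 -197.   114.6] rpy [ 1.6831e+02  1.3000e-01 -2.0400e+01] F [-8.2 -7.2  6.5] M [-1.15  1.68  0.  ] gap 14.7 q [-16.8  16.7  89.2 -12.1  75.3  96.8]
```

View pics/s6.png

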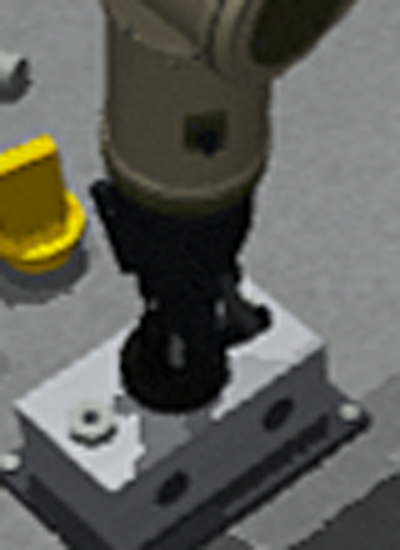

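```bash
python3 -c "
from h import *
rows(-.2,6,-.1,5.5,3)
print();rows(-.1,5.5,0,5.5,4)"
```

```text
y 0.17 z 0.02 rot 0.033
y 0.33 z 0.04 rot 0.067
y 0.50 z 0.07 rot 0.100

y 0.13 z 0.00 rot 0.025
y 0.25 z 0.01 rot 0.050
y 0.38 z 0.01 rot 0.075
y 0.51 z 0.03 rot 0.100
```

```bash
python3 -m inch '[[[0,0.17,0.02],[0.033,0,0],0],[[0,0.33,0.04],[0.067,0,0],0],[[0,0.5,0.07],[0.1,0,0],0]]';python3 -c "
from h import *
state()"; python3 -m inch '[[[0,0.13,0],[0.025,0,0],0],[[0,0.25,0.01],[0.05,0,0],0]]';python3 -c "
from h import *
state()"
```

```text
time: 9.35
tool_pos: [582.4, -200.6, 113.1]
tcp_rot: [174.2, 0.2, -20.3]
ft_force: [-1.9, -3.0, -4.2]
finger_gap: 14.9
t 9.35 p [ 582.4 -200.6  113.1] rpy [ 1.7425e+02  1.6000e-01 -2.0340e+01] F [-1.9 -3.  -4.2] M [-0.85  0.36  0.02] gap 14.9 q [-20.5  15.8  89.9  -6.   74.6  91.5]
time: 9.55
tool_pos: [581.5, -202.6, 112.4]
tcp_rot: [177.2, 0.2, -20.4]
ft_force: [1.2, -3.9, -17.7]
finger_gap: 14.9
t 9.55 p [ 581.5 -202.6  112.4] rpy [177.19   0.18 -20.35] F [  1.2  -3.9 -17.7] M [-1.06 -0.11  0.02] gap 14.9 q [-22.4  15.5  90.   -2.9  74.5  88.8]
```

```bash
python3 -c "
from h import *
rows(-.05,5.5,.05,4,3)
print();rows(.05,4,.15,5,3);print();rows(.15,5,.2,7,3)"
```

```text
y 0.17 z 0.05 rot 0.033
y 0.33 z 0.11 rot 0.067
y 0.50 z 0.18 rot 0.100

y 0.17 z -0.03 rot 0.033
y 0.34 z -0.06 rot 0.067
y 0.50 z -0.07 rot 0.100

y 0.08 z -0.07 rot 0.017
y 0.15 z -0.13 rot 0.033
y 0.23 z -0.19 rot 0.050
```

```bash
python3 -m inch '[[[0,0.17,0.05],[0.033,0,0],0],[[0,0.33,0.11],[0.067,0,0],0],[[0,0.5,0.18],[0.1,0,0],0]]';python3 -c "
from h import *
state()"; python3 -m inch '[[[0,0.17,-0.03],[0.033,0,0],0],[[0,0.34,-0.06],[0.067,0,0],0],[[0,0.5,-0.07],[0.1,0,0],0]]';python3 -c "
from h import *
state()"
```

```text
time: 9.85
tool_pos: [579.5, -207.8, 110.5]
tcp_rot: [-177.1, 0.2, -20.3]
ft_force: [0.1, -1.1, -5.2]
finger_gap: 14.8
t 9.85 p [ 579.5 -207.8  110.5] rpy [-177.11    0.19  -20.35] F [ 0.1 -1.1 -5.2] M [-1.17  0.05 -0.02] gap 14.8 q [-26.2  15.6  90.2   3.   74.7  83.4]
time: 10.15
tool_pos: [579.1, -211.8, 113.1]
tcp_rot: [-171.3, 0.1, -20.3]
ft_force: [0.2, 3.3, -5.7]
finger_gap: 14.9
t 10.15 p [ 579.1 -211.8  113.1] rpy [-1.7127e+02  5.0000e-02 -2.0320e+01] F [ 0.2  3.3 -5.7] M [-0.62  0.43  0.04] gap 14.9 q [-29.8  15.9  89.9   8.9  75.8  78.2]
```

```bash
python3 - <<'E'
from h import *
im=viewer.snapshot("scene")[:,:,::-1];cv2.imwrite("pics/s7r.png",im)
c=cv2.resize(im[165:225,190:260],None,fx=9,fy=9,interpolation=cv2.INTER_CUBIC)
a=cv2.resize(cv2.imread("pics/s6_raw.png")[165:225,190:260],None,fx=9,fy=9,interpolation=cv2.INTER_CUBIC)
g=lambda i:(255*(i/255.)**.45).astype(np.uint8)
o=np.hstack([cv2.resize(g(a),(400,343)),cv2.resize(g(c),(400,343))]);cv2.imwrite("pics/s7.png",o)
E
```

```text
(no output)
```

View pics/s7.png

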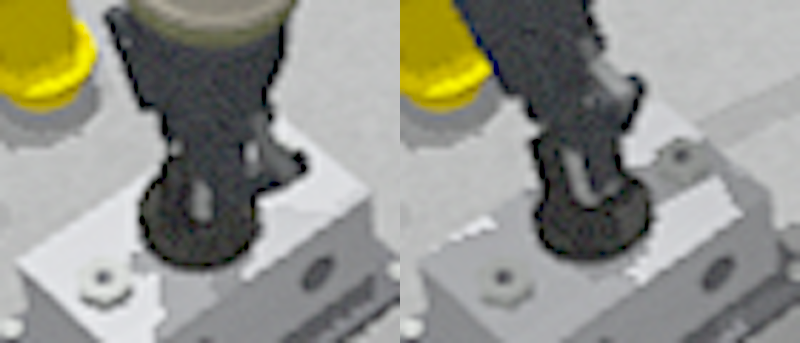

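The bung does tilt with the hand. In the left view, tipped towards +y, its flange faces the camera; in the right view, tipped towards -y, its near edge is raised. I'll tip further with more lift.

```bash
python3 -m inch '[[[0,0.08,-0.07],[0.017,0,0],0],[[0,0.15,-0.13],[0.033,0,0],0]]';python3 -m inch '[[[0,0.08,-0.07],[0.017,0,0],0],[[0,0.08,-0.09],[0.017,0,0],0]]';python3 -c "
from h import *
state()
rows(.2,7.2,.2,9,2)"
```

```text
time: 10.4
tool_pos: [578.5, -213.7, 114.3]
tcp_rot: [-169.5, 0.0, -20.3]
ft_force: [0.1, 0.6, -8.7]
finger_gap: 15.3
time: 10.6
tool_pos: [578.2, -214.9, 115.3]
tcp_rot: [-168.5, 0.0, -20.4]
ft_force: [-0.8, 1.8, -6.3]
finger_gap: 14.9
t 10.6 p [ 578.2 -214.9  115.3] rpy [-1.6846e+02  3.0000e-02 -2.0370e+01] F [-0.8  1.8 -6.3] M [0.12 0.16 0.05] gap 14.9 q [-31.7  16.3  89.6  11.6  76.7  75.8]
y -0.02 z -0.09 rot 0.000
y -0.04 z -0.18 rot 0.000
```

```bash
python3 -m inch '[[[0,-0.02,-0.09],[0,0,0],0],[[0,-0.04,-0.18],[0,0,0],0],[[0,-0.04,-0.18],[0,0,0],0]]';python3 -c "
from h import *
state()
rows(.2,9,.1,9,2);print();rows(.1,9,-.05,9,4)"
```

```text
time: 10.9
tool_pos: [578.4, -214.9, 117.9]
tcp_rot: [-168.6, -0.0, -20.3]
ft_force: [-3.8, 1.6, 0.7]
finger_gap: 15.3
t 10.9 p [ 578.4 -214.9  117.9] rpy [-1.6855e+02 -1.0000e-02 -2.0330e+01] F [-3.8  1.6  0.7] M [0.27 0.74 0.22] gap 15.3 q [-31.6  16.1  89.5  11.5  76.9  75.9]
y -0.25 z 0.01 rot -0.050
y -0.51 z 0.03 rot -0.100

y -0.19 z 0.00 rot -0.038
y -0.38 z 0.01 rot -0.075
y -0.57 z 0.03 rot -0.113
y -0.76 z 0.06 rot -0.150
```

The pull fell to about zero at 9 mm of rise, so one side has snapped. Now I'll tip the other way at the same height.

```bash
python3 -m inch '[[[0,-0.25,0.01],[-0.05,0,0],0],[[0,-0.51,0.03],[-0.1,0,0],0]]';python3 -m inch '[[[0,-0.19,0],[-0.038,0,0],0],[[0,-0.38,0.01],[-0.075,0,0],0]]';python3 -c "
from h import *
state()
rows(.025,9,-.1,10,4);print();rows(-.1,10,-.17,12.5,4)"
```

```text
time: 11.1
tool_pos: [580.8, -211.3, 119.1]
tcp_rot: [-174.4, -0.2, -20.4]
ft_force: [0.8, -1.3, -8.5]
finger_gap: 15.3
time: 11.3
tool_pos: [582.3, -207.0, 119.0]
tcp_rot: [-178.7, -0.1, -20.3]
ft_force: [1.8, -1.8, -10.4]
finger_gap: 14.6
t 11.3 p [ 582.3 -207.   119. ] rpy [-1.7868e+02 -1.4000e-01 -2.0350e+01] F [  1.8  -1.8 -10.4] M [-0.21 -0.48  0.02] gap 14.6 q [-25.1  15.1  89.8   1.4  75.1  84.9]
y -0.16 z -0.02 rot -0.031
y -0.32 z -0.04 rot -0.062
y -0.48 z -0.05 rot -0.094
y -0.64 z -0.06 rot -0.125

y -0.08 z -0.06 rot -0.018
y -0.17 z -0.12 rot -0.035
y -0.25 z -0.18 rot -0.053
y -0.33 z -0.24 rot -0.070
```

```bash
python3 -m inch '[[[0,-0.16,-0.02],[-0.031,0,0],0],[[0,-0.32,-0.04],[-0.062,0,0],0],[[0,-0.48,-0.05],[-0.094,0,0],0],[[0,-0.64,-0.06],[-0.125,0,0],0]]';python3 -c "
from h import *
state()";python3 -m inch '[[[0,-0.08,-0.06],[-0.018,0,0],0],[[0,-0.17,-0.12],[-0.035,0,0],0]]';python3 -m inch '[[[0,-0.08,-0.06],[-0.018,0,0],0],[[0,-0.16,-0.12],[-0.035,0,0],0]]';python3 -c "
from h import *
state()"
```

```text
time: 11.7
tool_pos: [584.1, -200.9, 119.5]
tcp_rot: [174.2, -0.1, -20.4]
ft_force: [-0.6, -2.3, -5.0]
finger_gap: 14.7
t 11.7 p [ 584.1 -200.9  119.5] rpy [ 1.7418e+02 -9.0000e-02 -2.0350e+01] F [-0.6 -2.3 -5. ] M [-0.32  0.12  0.03] gap 14.7 q [-20.4  15.4  89.5  -6.   75.   91.5]
time: 11.9
tool_pos: [584.5, -199.5, 120.4]
tcp_rot: [172.2, -0.1, -20.4]
ft_force: [0.4, -5.2, -8.1]
finger_gap: 14.8
time: 12.1
tool_pos: [584.9, -198.3, 121.3]
tcp_rot: [170.1, -0.1, -20.4]
ft_force: [0.5, -6.9, -8.3]
finger_gap: 14.7
t 12.1 p [ 584.9 -198.3  121.3] rpy [ 1.7015e+02 -5.0000e-02 -2.0390e+01] F [ 0.5 -6.9 -8.3] M [-1.16  0.13  0.12] gap 14.7 q [-17.9  16.   89.1 -10.2  75.6  95.1]
```

```bash
python3 -c "
from h import *
rows(-.17,12.5,-.2,14.5,3);print();rows(-.2,14.5,-.1,15,3);print();rows(-.1,15,.17,15.5,5)"; python3 -m inch '[[[0,-0.02,-0.07],[-0.01,0,0],0],[[0,-0.05,-0.15],[-0.02,0,0],0],[[0,-0.08,-0.22],[-0.03,0,0],0]]';python3 -c "
from h import *
state()"
```

```text
y -0.04 z -0.07 rot -0.010
y -0.08 z -0.13 rot -0.020
y -0.12 z -0.19 rot -0.030

y 0.17 z -0.01 rot 0.033
y 0.35 z -0.02 rot 0.067
y 0.52 z -0.02 rot 0.100

y 0.28 z -0.00 rot 0.054
y 0.55 z 0.01 rot 0.108
y 0.83 z 0.04 rot 0.162
y 1.10 z 0.08 rot 0.216
y 1.37 z 0.14 rot 0.270
time: 12.4
tool_pos: [585.1, -197.3, 123.6]
tcp_rot: [168.4, -0.0, -20.4]
ft_force: [-1.9, -5.4, -2.4]
finger_gap: 14.9
t 12.4 p [ 585.1 -197.3  123.6] rpy [ 1.6844e+02 -3.0000e-02 -2.0400e+01] F [-1.9 -5.4 -2.4] M [-0.96  0.48  0.  ] gap 14.9 q [-16.8  16.2  88.8 -11.9  76.   96.6]
```

```bash
python3 -m inch '[[[0,0.17,-0.01],[0.033,0,0],0],[[0,0.35,-0.02],[0.067,0,0],0],[[0,0.52,-0.02],[0.1,0,0],0]]';python3 -c "
from h import *
state()";python3 -m inch '[[[0,0.28,0],[0.054,0,0],0],[[0,0.55,0.01],[0.108,0,0],0]]';python3 -c "
from h import *
state()"
```

```text
time: 12.7
tool_pos: [584.2, -201.5, 125.7]
tcp_rot: [174.3, -0.1, -20.4]
ft_force: [-1.2, -1.9, -1.1]
finger_gap: 14.5
t 12.7 p [ 584.2 -201.5  125.7] rpy [ 1.7433e+02 -1.2000e-01 -2.0360e+01] F [-1.2 -1.9 -1.1] M [-0.25  0.18  0.03] gap 14.5 q [-20.5  15.1  89.3  -5.9  75.6  91.3]
time: 12.9
tool_pos: [582.7, -206.2, 126.3]
tcp_rot: [-179.4, -0.2, -20.3]
ft_force: [-1.1, -0.0, -2.0]
finger_gap: 14.9
t 12.9 p [ 582.7 -206.2  126.3] rpy [-1.794e+02 -1.600e-01 -2.034e+01] F [-1.1 -0.  -2. ] M [0.03 0.03 0.03] gap 14.9 q [-24.6  14.7  89.5   0.6  75.7  85.6]
```

It's loose: the reading is just the bung's weight, upright at about 17 mm of rise. Lifting it out.

```bash
python3 -m inch '[[[0,0,-0.3],[0,0,0],0],[[0,0,-0.6],[0,0,0],0],[[0,0,-0.9],[0,0,0],0]]';python3 -c "
from h import *
state()";python3 -m inch '[[[0,0,-0.4],[0,0,0],0],[[0,0,-1],[0,0,0],0],[[0,0,-2],[0,0,0],0],[[0,0,-5],[0,0,0],0],[[0,0,-8],[0,0,0],0],[[0,0,-8],[0,0,0],0]]';python3 - <<'E'
from h import *
state()
im=viewer.snapshot("scene")[:,:,::-1];cv2.imwrite("pics/s8.png",im)
im2=viewer.snapshot("top")[:,:,::-1];cv2.imwrite("pics/t8.png",im2)
cv2.imwrite("pics/c8.png",cv2.resize(im[90:320,160:400],None,fx=3.3,fy=2.6))
cv2.imwrite("pics/ct8.png",cv2.resize(im2[130:260,150:350],None,fx=4,fy=4,interpolation=cv2.INTER_CUBIC))
E
```

```text
time: 13.2
tool_pos: [582.0, -205.8, 134.5]
tcp_rot: [-179.6, -0.0, -20.3]
ft_force: [-0.6, 1.2, -2.4]
finger_gap: 14.8
t 13.2 p [ 582.  -205.8  134.5] rpy [-1.7959e+02 -5.0000e-02 -2.0330e+01] F [-0.6  1.2 -2.4] M [-0.04 -0.   -0.01] gap 14.8 q [-24.5  14.2  89.1   0.4  76.6  85.8]
time: 13.8
tool_pos: [584.1, -207.9, 220.4]
tcp_rot: [-179.6, -0.6, -20.3]
ft_force: [1.1, 0.1, -1.2]
finger_gap: 14.9
t 13.8 p [ 584.1 -207.9  220.4] rpy [-179.59   -0.55  -20.34] F [ 1.1  0.1 -1.2] M [ 0.    0.   -0.02] gap 14.9 q [-24.6  10.6  84.1   0.5  84.8  85.7]
```

View pics/c8.png

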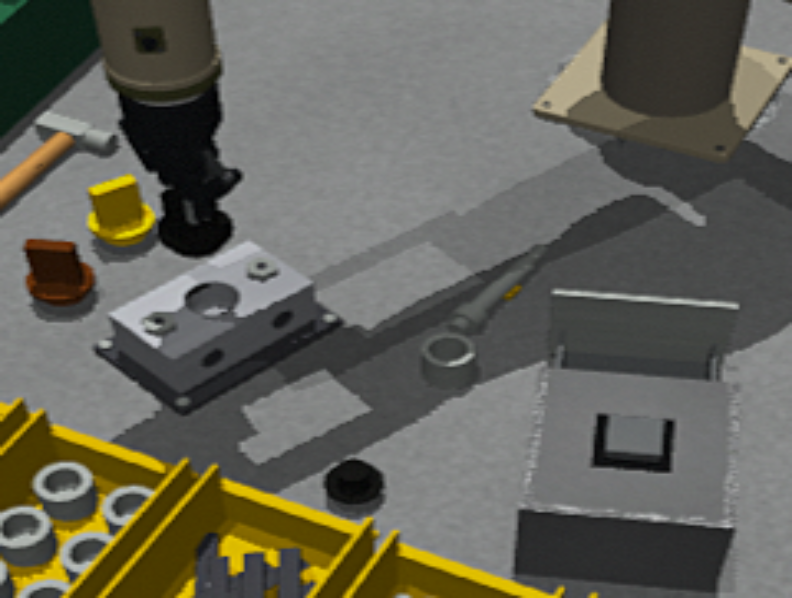

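View pics/ct8.png

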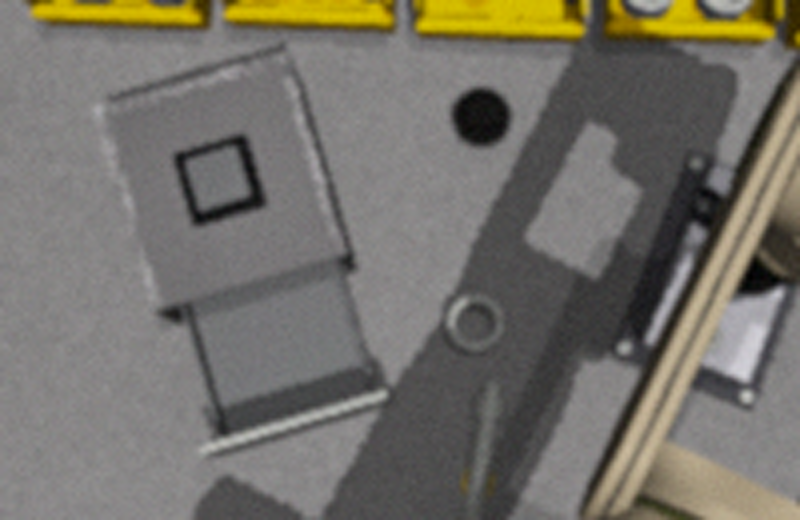

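The bung is out, the block stands on its cradle and the tray is out. In the top crop the panel's top edge runs from (203,450) to (388,393). I'll work out the tray's position from that.

```bash
python3 - <<'E'
from h import *
P=lambda x,y:(x/4+150-.375,y/4+130-.375)
a=onz("top",*P(205,449),112);b=onz("top",*P(387,394),112);m=(a+b)/2
print(a,b,m,np.linalg.norm(a-b),np.degrees(np.arctan2(*(a-b)[1::-1]))-90)
S=lambda x,y:(x/3.3+160,y/2.6+90)
c=onz("scene",*S(552,291),112);d=onz("scene",*S(738,304),112);print(c,d,(c+d)/2)
y=np.radians(18.3);ex=np.array([np.cos(y),np.sin(y)])
f=np.array([635,207])-85*ex
print("face",f,"floor pred",f-57*ex,"floor from panel (mid +4+53)",m[:2]+57*ex)
E
```

```text
[422.93701215 214.51654508 112.        ] [470.50972209  72.55803284 112.        ] [446.72336712 143.53728896 112.        ] 149.71767406640197 18.526876174704825
[472.9653827   69.47675579 112.        ] [420.62784314 217.16217152 112.        ] [446.79661292 143.31946366 112.        ]
face [554.2988344  180.31064124] floor pred [500.18158217 162.41307125] floor from panel (mid +4+53) [500.84061934 161.43485895]
```

```bash
python3 -m inch '[[[-1,-1.6,0],[0,0,-0.03],0],[[-3,-4.6,0],[0,0,-0.1],0],[[-5.2,-8,0],[0,0,-0.2],0],[[-7.5,-11.6,0],[0,0,-0.3],0],[[-9.8,-15.2,0],[0,0,-0.4],0],[[-12.2,-18.8,0],[0,0,-0.5],0],[[-14.5,-22.4,0],[0,0,-0.6],0],[[-16.8,-26,0],[0,0,-0.676],0],[[-18.8,-29.2,0],[0,0,-0.676],0],[[-20,-31,0],[0,0,-0.676],0],[[-20.4,-31.7,0],[0,0,-0.676],0],[[-20.4,-31.7,0],[0,0,-0.676],0],[[-20.4,-31.7,0],[0,0,-0.676],0]]';python3 - <<'E'
from h import *
state()
im2=viewer.snapshot("top")[:,:,::-1];cv2.imwrite("pics/t9.png",cv2.resize(im2[120:260,130:330],None,fx=4,fy=4,interpolation=cv2.INTER_CUBIC))
im2=viewer.snapshot("scene")[:,:,::-1];cv2.imwrite("pics/s9.png",cv2.resize(im2[100:320,250:450],None,fx=3,fy=2.7,interpolation=cv2.INTER_CUBIC))
E
```

```text
time: 15.2
tool_pos: [500.0, 160.7, 215.4]
tcp_rot: [-179.7, -0.2, 18.4]
ft_force: [0.4, 0.4, -2.1]
finger_gap: 14.9
t 15.2 p [500.  160.7 215.4] rpy [-179.66   -0.21   18.4 ] F [ 0.4  0.4 -2.1] M [-0.04  0.05  0.01] gap 14.9 q [12.  -3.6 99.4  0.4 84.  83.5]
```

View pics/t9.png

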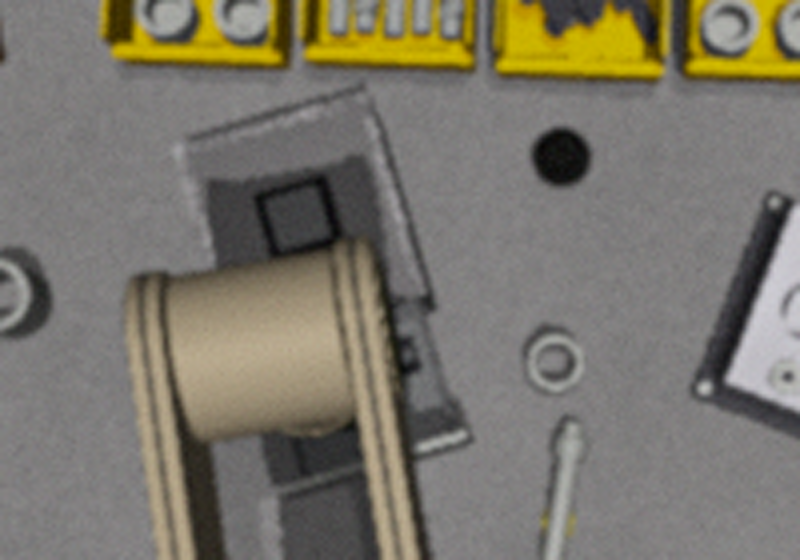

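View pics/s9.png

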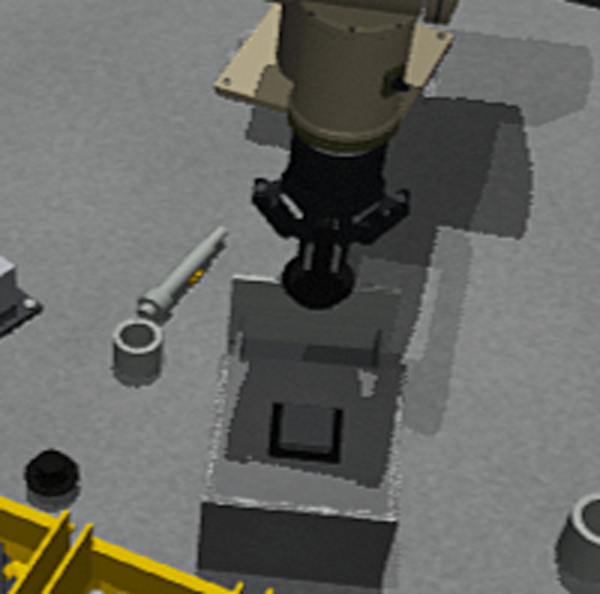

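The bung hangs above the open tray. Lowering.

```bash
python3 -m inch '[[[0,-0.1,2],[0,0,0],0],[[0,-0.1,5],[0,0,0],0],[[0,-0.1,8],[0,0,0],0],[[0,-0.1,10.5],[0,0,0],0],[[0,-0.1,12],[0,0,0],0],[[0,-0.1,13],[0,0,0],0],[[0,-0.1,13.3],[0,0,0],0],[[0,-0.1,13.5],[0,0,0],0],[[0,-0.1,13.5],[0,0,0],0]]';python3 -c "
from h import *
state()"
```

```text
time: 16.2
tool_pos: [501.2, 163.4, 82.2]
tcp_rot: [-179.7, -0.4, 18.4]
ft_force: [-0.3, 0.7, -2.8]
finger_gap: 14.8
t 16.2 p [501.2 163.4  82.2] rpy [-179.65   -0.38   18.38] F [-0.3  0.7 -2.8] M [-0.01 -0.04 -0.05] gap 14.8 q [ 12.2   3.9 106.5   0.4  69.3  83.7]
```

```bash
python3 -m inch '[[[0,0,0.2],[0,0,0],0],[[0,0,0.4],[0,0,0],0],[[0,0,0.5],[0,0,0],0]]';python3 -m inch '[[[0,0,0.1],[0,0,0],0],[[0,0,0.1],[0,0,0],0]]'
```

```text
time: 16.5
tool_pos: [500.5, 163.5, 76.4]
tcp_rot: [-179.6, -0.3, 18.4]
ft_force: [-0.7, -0.4, -1.8]
finger_gap: 15.3
time: 16.7
tool_pos: [500.5, 163.4, 75.4]
tcp_rot: [-179.6, -0.3, 18.4]
ft_force: [0.5, 0.2, -1.3]
finger_gap: 14.6
```

```bash
python3 -m inch '[[[0,0,0.1],[0,0,0],0],[[0,0,0.15],[0,0,0],0]]';python3 -m inch '[[[0,0,0.05],[0,0,0],0],[[0,0,0.1],[0,0,0],0]]'
```

```text
time: 16.9
tool_pos: [501.3, 163.7, 75.3]
tcp_rot: [-179.6, -0.4, 18.4]
ft_force: [-3.7, 0.2, 12.5]
finger_gap: 14.9
time: 17.1
tool_pos: [502.1, 164.0, 75.3]
tcp_rot: [-179.6, -0.5, 18.4]
ft_force: [-3.2, 0.2, 16.0]
finger_gap: 14.8
```

```bash
python3 -m inch '[[[0,0,-0.15],[0,0,0],0],[[0,0,-0.18],[0,0,0],0],[[0,0,-0.18],[0,0,0],0.3],[[0,0,-0.18],[0,0,0],0.4],[[0,0,-0.18],[0,0,0],0.5],[[0,0,-0.18],[0,0,0],0.5],[[0,0,-0.5],[0,0,0],0.5],[[0,0,-2],[0,0,0],0.5],[[0,0,-5],[0,0,0],0.5],[[0,0,-9],[0,0,0],0.5],[[0,0,-13],[0,0,0],0.5],[[0,0,-14],[0,0,0],0.5],[[0,0,-14],[0,0,0],0.5]]' 20;python3 - <<'E'
from h import *
state()
im2=viewer.snapshot("scene")[:,:,::-1];cv2.imwrite("pics/s10.png",cv2.resize(im2[100:320,250:450],None,fx=3,fy=2.7,interpolation=cv2.INTER_CUBIC))
E
```

```text
time: 18.4
tool_pos: [501.8, 162.7, 216.5]
tcp_rot: [-179.7, -0.6, 18.4]
ft_force: [-0.3, 0.6, -0.4]
finger_gap: 42.3
t 18.4 p [501.8 162.7 216.5] rpy [-179.68   -0.64   18.38] F [-0.3  0.6 -0.4] M [-0.04 -0.03  0.04] gap 42.3 q [12.1 -3.7 99.3  0.4 83.7 83.7]
```

View pics/s10.png

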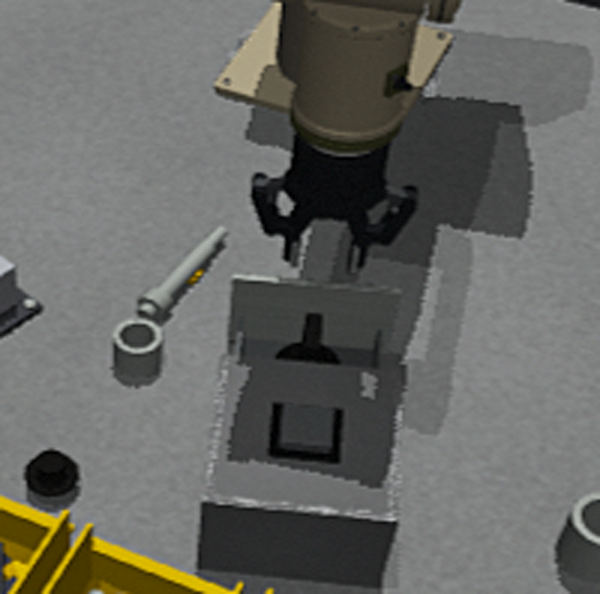

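The bung stands upright in the tray at about (315,340) and is free of the hand. I'll close the fingers and go round in front of the panel.

```bash
python3 -m inch '[[[-2,0,0],[0,0,0],0],[[-6,0,0],[0,0,0],0],[[-9.5,0,0],[0,0,0],0],[[-10.4,0,1],[0,0,0],0],[[-10.4,0,4],[0,0,0],0],[[-10.4,0,8],[0,0,0],0],[[-10.4,0,11],[0,0,0],0],[[-10.4,0,12],[0,0,0],0],[[-10.4,0,12],[0,0,0],0],[[-10.4,0,12],[0,0,0],0]]' 60;python3 - <<'E'
from h import *
s=state()
y=np.radians(18.4);f=np.array([554.3,180.3]);d=s["tool_pos"][:2]-f
print("s",d@[np.cos(y),np.sin(y)],"lat",d@[-np.sin(y),np.cos(y)])
im2=viewer.snapshot("scene")[:,:,::-1];cv2.imwrite("pics/s11.png",cv2.resize(im2[100:320,250:450],None,fx=3,fy=2.7,interpolation=cv2.INTER_CUBIC))
E
```

```text
time: 19.45
tool_pos: [402.0, 130.5, 92.9]
tcp_rot: [-179.6, -0.3, 18.4]
ft_force: [-0.1, 0.4, 0.7]
finger_gap: 0.1
t 19.45 p [402.  130.5  92.9] rpy [-179.64   -0.3    18.38] F [-0.1  0.4  0.7] M [-0.07 -0.03  0.06] gap 0.1 q [ 10.7 -14.1 122.    0.4  71.8  82.2]
s -160.26211049482112 lat 0.8059238586727366
```

View pics/s11.png

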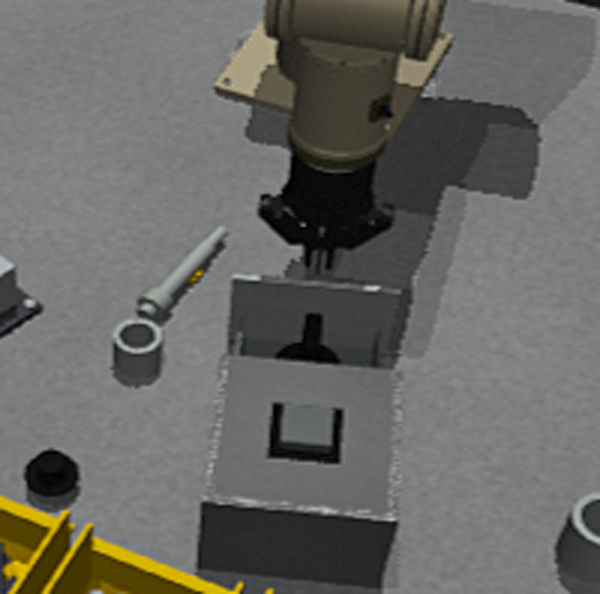

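```bash
python3 -m inch '[[[1,0,-0.5],[0,0,0],0],[[2,0,-0.5],[0,0,0],0],[[2.5,0,-0.5],[0,0,0],0],[[2.8,0,-0.5],[0,0,0],0],[[3.1,0,-0.5],[0,0,0],0],[[3.4,0,-0.5],[0,0,0],0],[[3.8,0,-0.5],[0,0,0],0],[[4.3,0,-0.5],[0,0,0],0],[[4.9,0,-0.5],[0,0,0],0],[[5.5,0,-0.5],[0,0,0],0],[[6.1,0,-0.5],[0,0,0],0],[[6.7,0,-0.5],[0,0,0],0],[[7.3,0,-0.5],[0,0,0],0],[[7.9,0,-0.5],[0,0,0],0]]';python3 - <<'E'
from h import *
s=state()
y=np.radians(18.4);f=np.array([554.3,180.3]);d=s["tool_pos"][:2]-f
print("s",d@[np.cos(y),np.sin(y)],"lat",d@[-np.sin(y),np.cos(y)])
im2=viewer.snapshot("scene")[:,:,::-1];cv2.imwrite("pics/s12.png",cv2.resize(im2[100:320,250:450],None,fx=3,fy=2.7,interpolation=cv2.INTER_CUBIC))
E
```

```text
time: 20.9
tool_pos: [476.7, 155.6, 97.2]
tcp_rot: [-179.6, -0.2, 18.4]
ft_force: [-5.2, -0.6, 3.1]
finger_gap: -0.1
t 20.9 p [476.7 155.6  97.2] rpy [-179.62   -0.23   18.38] F [-5.2 -0.6  3.1] M [0.04 0.94 0.03] gap -0.1 q [ 11.9  -1.1 109.8   0.4  71.1  83.4]
s -81.47227683553825 lat 1.0607209120445316
```

View pics/s12.png

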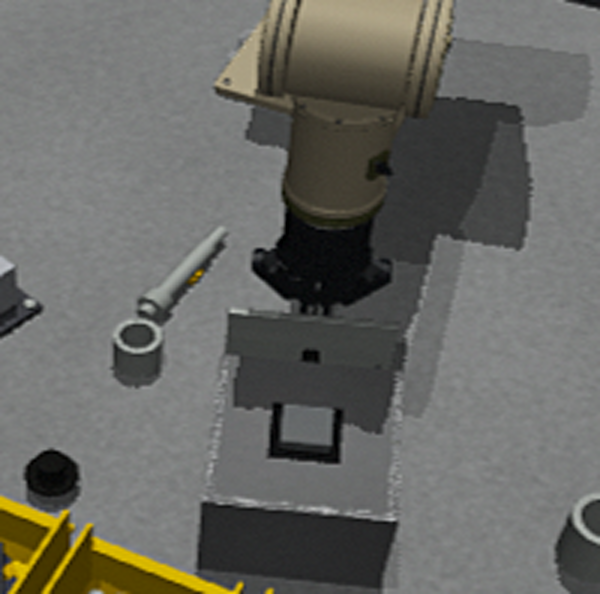

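The bung is still upright and its fin is passing under the roof edge at (311,355). I'll keep pushing.

```bash
python3 -m inch '[[[0.6,0,0],[0,0,0],0],[[1.2,0,0],[0,0,0],0],[[1.8,0,0],[0,0,0],0],[[2.4,0,0],[0,0,0],0],[[3,0,0],[0,0,0],0],[[3.6,0,0],[0,0,0],0],[[4.2,0,0],[0,0,0],0],[[4.7,0,0],[0,0,0],0],[[5.1,0,0],[0,0,0],0],[[5.5,0,0],[0,0,0],0]]';python3 - <<'E'
from h import *
s=state()
y=np.radians(18.4);f=np.array([554.3,180.3]);d=s["tool_pos"][:2]-f
print("s",d@[np.cos(y),np.sin(y)],"lat",d@[-np.sin(y),np.cos(y)])
E
```

```text
time: 21.95
tool_pos: [526.7, 172.4, 97.1]
tcp_rot: [-179.6, 0.0, 18.4]
ft_force: [-21.9, -5.4, 16.7]
finger_gap: -0.2
t 21.95 p [526.7 172.4  97.1] rpy [-1.7961e+02  4.0000e-02  1.8400e+01] F [-21.9  -5.4  16.7] M [-0.74  3.37  0.06] gap -0.2 q [ 12.6   7.2 101.2   0.4  71.6  84. ]
s -28.6394990869035 lat 1.2018751192090005
```

```bash
python3 -m inch '[[[0.2,0,0],[0,0,0],0],[[0.4,0,0],[0,0,0],0],[[0.6,0,0],[0,0,0],0]]';python3 - <<'E'
from h import *
s=state()
y=np.radians(18.4);f=np.array([554.3,180.3]);d=s["tool_pos"][:2]-f
print("s",d@[np.cos(y),np.sin(y)],"lat",d@[-np.sin(y),np.cos(y)])
E
```

```text
time: 22.25
tool_pos: [533.4, 174.6, 97.2]
tcp_rot: [-179.6, -0.1, 18.4]
ft_force: [-8.1, -0.3, 2.6]
finger_gap: -0.1
t 22.25 p [533.4 174.6  97.2] rpy [-1.796e+02 -1.300e-01  1.839e+01] F [-8.1 -0.3  2.6] M [-0.03  1.38  0.07] gap -0.1 q [ 12.6   8.1 100.2   0.4  71.6  84.1]
s -21.606926367344645 lat 1.2165956256288513
```

```bash
python3 -m inch '[[[0.15,0,0],[0,0,0],0],[[0.3,0,0],[0,0,0],0]]';python3 -m inch '[[[0.1,0,0],[0,0,0],0],[[0.2,0,0],[0,0,0],0]]'; python3 -m inch '[[[0.1,0,0],[0,0,0],0],[[0.2,0,0],[0,0,0],0]]';python3 - <<'E'
from h import *
s=state()
y=np.radians(18.4);f=np.array([554.3,180.3]);d=s["tool_pos"][:2]-f
print("s",d@[np.cos(y),np.sin(y)],"lat",d@[-np.sin(y),np.cos(y)])
im2=viewer.snapshot("scene")[:,:,::-1];cv2.imwrite("pics/s13.png",cv2.resize(im2[100:320,250:450],None,fx=3,fy=2.7,interpolation=cv2.INTER_CUBIC))
E
```

```text
time: 22.45
tool_pos: [536.7, 175.7, 97.2]
tcp_rot: [-179.6, -0.2, 18.4]
ft_force: [-6.6, 1.3, 1.1]
finger_gap: 0.1
time: 22.65
tool_pos: [538.4, 176.3, 97.2]
tcp_rot: [-179.6, -0.2, 18.4]
ft_force: [-8.1, 0.6, 1.7]
finger_gap: 0.1
time: 22.85
tool_pos: [540.2, 177.0, 97.2]
tcp_rot: [-179.6, -0.2, 18.4]
ft_force: [-7.2, 0.5, 1.8]
finger_gap: 0.1
t 22.85 p [540.2 177.   97.2] rpy [-1.796e+02 -1.600e-01  1.839e+01] F [-7.2  0.5  1.8] M [0.08 1.08 0.05] gap 0.1 q [12.7  9.2 99.   0.4 71.7 84.2]
s -14.390102265123012 lat 1.2578764157507512
```

View pics/s13.png

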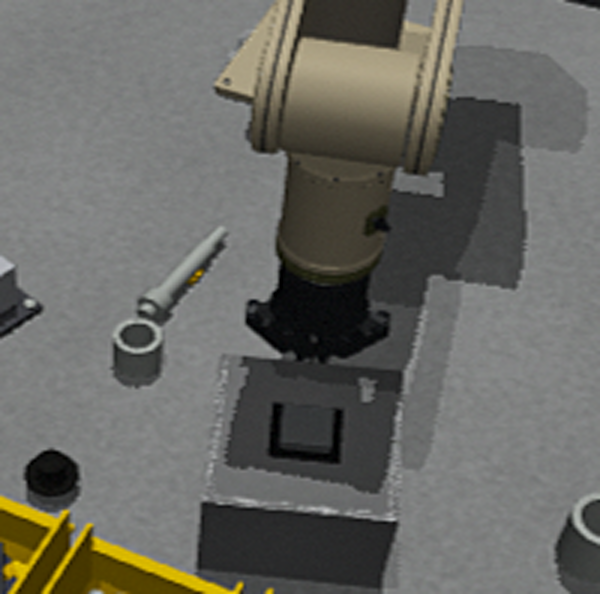

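```bash
python3 -m inch '[[[0.1,0,0],[0,0,0],0],[[0.2,0,0],[0,0,0],0]]';python3 -m inch '[[[0.1,0,0],[0,0,0],0],[[0.2,0,0],[0,0,0],0]]'; python3 -m inch '[[[0.1,0,0],[0,0,0],0],[[0.2,0,0],[0,0,0],0]]'
```

```text
time: 23.1
tool_pos: [540.7, 177.1, 97.2]
tcp_rot: [-179.6, 0.1, 18.4]
ft_force: [-20.0, -4.1, 13.1]
finger_gap: 0.1
time: 23.3
tool_pos: [540.8, 177.1, 97.2]
tcp_rot: [-179.6, 0.3, 18.4]
ft_force: [-30.9, -8.9, 21.1]
finger_gap: -0.3
time: 23.5
tool_pos: [541.0, 177.2, 97.2]
tcp_rot: [-179.6, 0.5, 18.4]
ft_force: [-41.6, -10.4, 30.4]
finger_gap: 0.0
```

A firm stop about where the over-travel should end. I'll back off and look.

```bash
python3 -m inch '[[[-0.5,0,0],[0,0,0],0],[[-1.2,0,0],[0,0,0],0],[[-3,0,0],[0,0,0],0],[[-6,0,0],[0,0,0],0],[[-8,0,-3],[0,0,0],0],[[-8,0,-7],[0,0,0],0],[[-8,6,-11],[0,0,0],0],[[-8,11,-12],[0,0,0],0],[[-8,16,-12],[0,0,0],0],[[-8,20,-12],[0,0,0],0],[[-8,20,-12],[0,0,0],0],[[-8,20,-12],[0,0,0],0]]';python3 - <<'E'
from h import *
s=state()
im=viewer.snapshot("scene")[:,:,::-1];cv2.imwrite("pics/s14.png",cv2.resize(im,(800,600),interpolation=cv2.INTER_CUBIC))
im2=viewer.snapshot("top")[:,:,::-1];cv2.imwrite("pics/t14.png",cv2.resize(im2,(800,600),interpolation=cv2.INTER_CUBIC))
a=cv2.imread("pics/top0.png")[130:240,165:255]
o=np.hstack([cv2.resize(i,(380,465),interpolation=cv2.INTER_CUBIC) for i in(a,im2[130:240,165:255])]);cv2.imwrite("pics/c14.png",o)
E
```

```text
time: 24.7
tool_pos: [534.5, -39.3, 216.4]
tcp_rot: [-179.7, -0.3, 18.2]
ft_force: [-0.4, -0.1, 0.6]
finger_gap: -0.1
t 24.7 p [534.5 -39.3 216.4] rpy [-179.69   -0.35   18.18] F [-0.4 -0.1  0.6] M [-0.03  0.01  0.01] gap -0.1 q [-10.   -1.9  97.6   0.4  84.1  61.8]
```

View pics/s14.png

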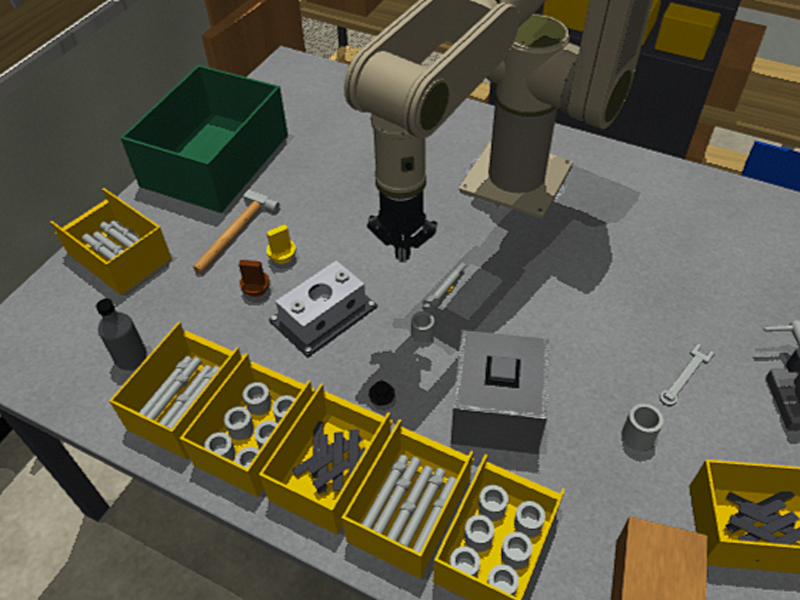

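View pics/c14.png

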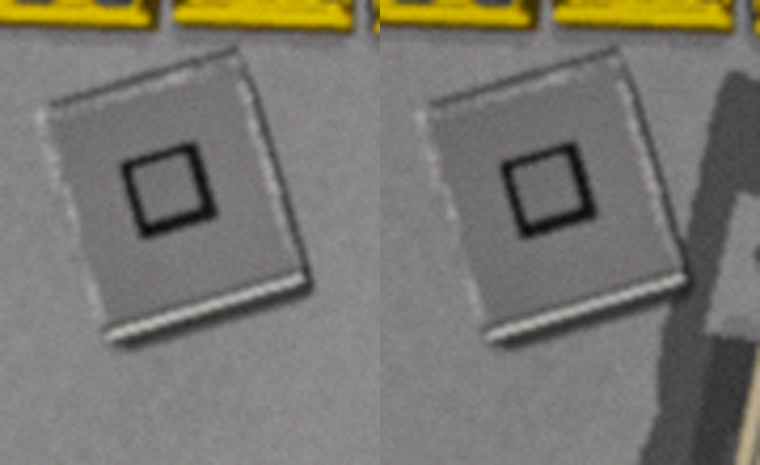

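View pics/t14.png

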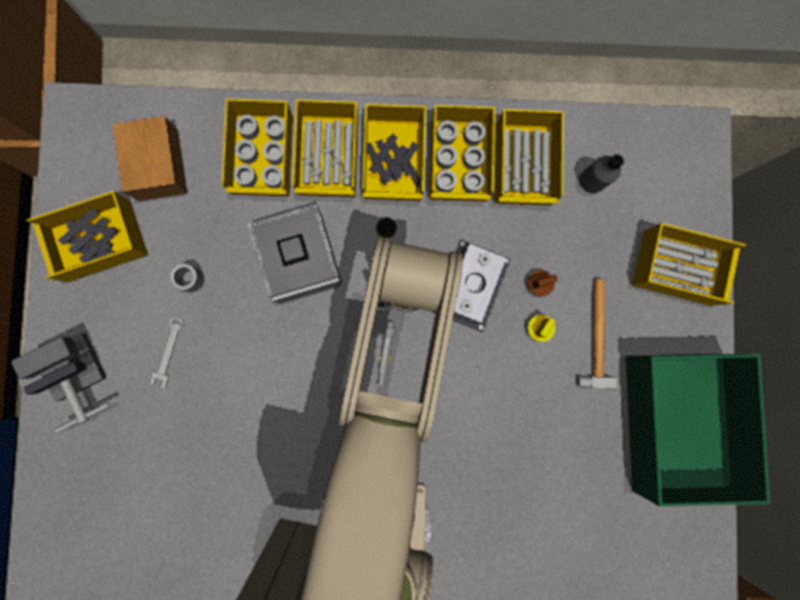

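The tray is shut: in the side-by-side crop the panel edge matches the first picture, and it stayed there after the hand backed off. The bystanders are where they were. Handing in.

```bash
python3 -c "
from bench import r
print(r.hand_in())"
```

```text
the job is handed in; nothing more can be done
None
```

The job is done and was handed in at about 25 s. I pressed the button and the tray came out. I then rocked the black bung from side to side until it was loose, lifted it out, stood it in the tray and let go. Last, I pushed the tray home to a firm stop.

**Last checks:**
- **Tray:** It stayed shut after the hand backed off, and its panel edge matches the first picture. The click itself can't be sensed.
- **Block and other things:** The block is on its cradle, and the other listed things look unmoved in both views.
- **Bung:** It was upright when last seen, as it went under the roof edge. It can't be seen now that the tray is shut.
- **Robot:** It touches nothing; the wrist force reads about 0 N.

**What didn't go cleanly:**
- **First rocking swing:** It didn't seem to free its side. During it the upward pull reached about 20 N, right at the block's weight, so the block may have lifted slightly for a moment. Later pictures show it seated. More tilt and lift on each side then freed the bung.
- **Pushing the tray:** The wrist force rose briefly to about 28 N partway in, for a reason I didn't find, then fell back to about 8 N. At the end stop it reached about 53 N on the fingertips, more than the 12 N the tray needs.

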